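# Close the print press

### The job

Get the small print press on the table ready for drying a print: clear its swinging keeper bar off the bed, lower the pressing plate whose two holes match the bed's pins over them until it lies flush, then swing the keeper bar back across the plate until it snaps fully home in its catch. Leave the spare plate, the rinse cup and the paint bottle beside the press where they stand, and let go of everything at the end.

Things in the scene. Friction and masses are not known exactly. Their poses are not given: they have to be found in the camera images.
- bed: The press: fixed plywood board 180 (its x) x 290 (its y) x 15 mm, a paper sheet on it. Origin: centre of its underside, on the table; z up. Two steel pins, 10 mm diameter, tapered tops, at (0, +60) and (0, -60) mm, rise 18 mm above the board. The keeper's hinge post (26 mm across) is at (0, -120) mm, the catch post (34 x 26 mm) at (0, +120) mm.
- bed_seat (a point): Centre of the bed's top face, 15 mm above the table, midway between the pins; axes as the bed's. The press plate's origin comes to this point when it is seated.
- catch (a point): Top of the sprung ball in the catch post, at the bed's (0, +120) mm, 58 mm above the table. A stop lug on the post's +x side rises to 66 mm. The shut bar's tip rests over this point; the ball then sits between two ribs under the tip.
- press_plate: Loose light-wood plate 100 (its x) x 160 (its y) x 10 mm, 0.15 to 0.31 kg, two through holes of 12.5 mm diameter at (0, +60) and (0, -60) mm. On top a darker grip rib along its x: 90 long, 18 wide, 24 mm high (10 to 34 mm above the underside). Origin: centre of its underside, z up. Fits either way round (half turn).
- spare_plate: Loose spare plate, the same but for its holes, which are only 70 mm apart (at its (0, +35) and (0, -35) mm) and do not fit the pins. Not to be disturbed. The two plates may swap spots.
- keeper (a joint): Keeper bar's angle about its upright hinge, rad: 0 = shut on its stop, bar along the bed's +y; grows as it opens, counter-clockwise from above (1.57: bar along the bed's -x), stop at 1.8. Friction (0.06 N m) keeps it where it is left. The catch ball resists from 0.06 rad, is passed at 0.035 (2 to 3 N at the tip), then holds the bar at 0 to 0.01.
- keeper_hinge (a point): On the hinge axis at half the bar's thickness, 61 mm above the table, at the bed's (0, -120) mm; axes as the bed's. The aluminium bar is 18 mm wide, 16 mm thick (53 to 69 mm above the table, 4 mm over a seated plate's rib), reaches 250 mm from the hinge; boss of 28 mm diameter at the hinge; the last 20 mm are 30 mm wide.
- keeper_tip (a point): Point in the keeper bar's tip, 240 mm from the hinge axis, 61 mm above the table.
- rinse_cup: Loose grey-white plastic cup, 83 mm across, 106 mm high, beside the press on the side to which the keeper opens, just clear of its full swing. Origin: centre of its underside. Not to be disturbed.
- paint_bottle: Loose pale blue paint bottle with black cap, 51 mm across, 146 mm high, standing beside the press at its catch end. Origin: centre of its underside. Not to be disturbed.

How it is judged:
By the outcome, as a careful person would: the job done as asked, in the order asked, and still so for the second after the job is handed in, with the robot touching nothing.
It also fails if it takes over 72 s, if anything falls off the work surface, if the arm or the gripper's body presses on something with over 40 N, if the wrist force passes 120 N, or if a joint passes its speed limit or range.

### The arm

A 7-joint arm with a two-finger parallel gripper is mounted at the origin on the work surface; the furniture and walls round the work are solid. World frame = base frame: x ahead of the robot, y to its left, z up, the work surface at z = 0. Lengths are in m, angles in rad, forces in N, time in s.
With the tool pointing down it reaches from about 0.425 to 0.95 m from the base axis. Payload 16.7 kg.
Tool frame: the origin (TCP) lies at the very end of the fingers, on their centre line; the grasp point (between the pads) lies 19 mm behind it; z points along the fingers, y is the line along which they close (so a half turn about z gives the same grasp; the last joint's range is limited). The gripper opens to 94 mm and grips with 3 to 60 N. Pads are 16 mm wide; open, the fingers measure 119 mm over their backs; the gripper's body (75 mm by 177 mm) begins 78 mm behind the grasp point.
Start: joints at [-1.351, 0.426, 0.074, 1.606, -0.034, 1.111, -0.067], TCP at [0.244, 0.629, 0.169] pointing down, gripper open.
Joint ranges: [-2.85, 2.85], [-0.5, 2.14], [-1.23, 1.37], [0.21, 2.46], [-1.02, 4.16], [0.16, 2.05], [-2.73, 2.73]. Speed limits (rad/s): [1.89, 1.89, 2.39, 2.39, 3.01, 3.01, 3.01].

### API

Orientations are given as a unit quaternion [x, y, z, w].
In Python, from plant import robot gives the robot as it stands.
- The arm moves only by the tool jog_arm, never from a script. Its argument "series" is a list of rows, each a list of 7 numbers: the shift along the tool's x, y, z in mm, then the turn, a rotation vector about the tool's x, y, z in degrees, then the closure in counts, from 0 (fully open) to 255 (shut). In form: [[dx, dy, dz, ax, ay, az, fingers], ...]. A call has exactly 10 rows; each row shifts and turns the commanded pose from where the row before left it, along the tool's axes as they then stand; what a row does not reach is not made up. A row lasts 1/12 s, in which the tool goes at most 41.7 mm and 7.16 degrees, less where a joint would pass 70% of its speed; a pose out of reach is approached as far as the arm can. A call with a gripper value outside its range is refused whole. The fingers move at their own pace and stop on an object; the grip force is fixed at half the most. Time passes only in rows, so rows that do not move let the fingers close, or fill a call up. It gives the time, the measured TCP pose, the force, the opening and the grip force at its end, in the units of the state.
- robot.get_obs(): the state, without advancing time (a new reading comes with each control period).
- robot.capture(name): name is "side" or "top" or "wrist"; returns the picture (420x560x3 uint8, red, green, blue); there is no depth.
- robot.camera_params(name): a dict with "fx", "fy", "cx", "cy" (pixels), "distortion" ([k1, k2, p1, p2, k3] as OpenCV has them; the pictures are not rectified), "eye" and "attitude" of the camera in the world. Camera axes: x right, y down, z forward; pixel columns grow to the right and rows downward; lengths in m; the calibration is good to about 2 mm. A picture is of the moment at which its call begins: read the wrist's pose just before it. camera_params takes no time and is no camera call; for the wrist camera it gives the pose at the moment of the call.
- robot.sign_off(): hands the job in; it is judged then, once.
The state is a dict: "time_s": time; "joint_positions": joint angles; "qvel": joint speeds; "effort": joint torques, N m; "tcp_pos": TCP position; "tcp_rot": TCP orientation; "contact_force": force on the tool from outside, world axes, zero at the start; "ft_torque": the same for the moment, N m; "opening": finger opening in m; "gripper_force": force on a finger pad.
Only numpy, scipy, OpenCV 4.12 (cv2) and the standard library are available. Lean on these libraries where they do the work, as an engineer would, in place of code of your own. Each camera call takes 0.05 s, during which the arm holds its last target. There are 200 camera calls.

## Working session

There is one attempt and no reset: what is moved stays moved. The work goes in short steps, Python scripts to look and compute and a tool call to move; the robot and the scene stay as the last step left them, time stands still between calls to the robot, and variables do not carry over. Pictures are saved under pics/ and viewed, at most 10 in all, crops included, and the job is handed in when it is done.

Besides the shell and the picture viewer there is one more tool, called after "Request:" as name([rows], argument=value, ...), one row to a line, values as JSON. jog_arm: Moves the arm, as the interface text tells. Its arguments: {"type":"object","properties":{"series":{"type":"array","items":{"type":"array","items":{"type":"number"}}}},"required":["series"]}

```bash
mkdir -p pics; python3 - <<'E'
from plant import robot
import cv2,numpy as np
o=robot.get_obs();print(o)
ims=[]
for n in("top","side","wrist"):
    print(n,robot.camera_params(n))
    im=robot.capture(n);cv2.imwrite(f"pics/{n}0.png",im[:,:,::-1])
E
```

```text
{'time_s': 0.0, 'joint_positions': array([-1.35050457,  0.42671778,  0.07390573,  1.60659761, -0.03407171,
        1.11079963, -0.06707622]), 'qvel': array([ 0.00165913,  0.0014036 ,  0.00029703, -0.00039327,  0.00182817,
       -0.00103255,  0.00074962]), 'effort': array([-9.40696737e-04, -9.35819077e+01,  3.66637811e+00, -4.54201627e+01,
       -4.89852182e-02,  2.02457327e-02,  1.39453791e-04]), 'tcp_pos': array([0.24386172, 0.62889766, 0.16869093]), 'tcp_rot': array([ 1.83866245e-01,  9.82951070e-01, -6.29449297e-04, -4.65341552e-05]), 'contact_force': array([-0.52144989,  0.16815484, -0.08829902]), 'ft_torque': array([-0.08616185,  0.02451029, -0.0019669 ]), 'gripper_force': 0.0, 'opening': 0.09424646785795061}
top {'fx': 401.8825398109636, 'fy': 401.8825398109636, 'cx': 276.87620848369636, 'cy': 203.79299315399655, 'distortion': array([-0.05034055,  0.        ,  0.        ,  0.        ,  0.        ]), 'eye': array([ 0.39672013, -0.05957019,  1.2081624 ]), 'attitude': array([ 0.70991451, -0.70077258,  0.04666519, -0.0525503 ])}
side {'fx': 445.4637985686216, 'fy': 445.4637985686216, 'cx': 278.37558108072693, 'cy': 205.81779028207316, 'distortion': array([0.02735934, 0.        , 0.        , 0.        , 0.        ]), 'eye': array([ 0.34289083, -1.00217961,  0.58006636]), 'attitude': array([ 0.84430582, -0.11327417,  0.0672029 , -0.51942316])}
wrist {'fx': 299.82498136877115, 'fy': 299.82498136877115, 'cx': 280.45762948165265, 'cy': 208.62706872778625, 'distortion': array([-0.05348037,  0.        ,  0.        ,  0.        ,  0.        ]), 'eye': array([0.18241496, 0.65212615, 0.38314952]), 'attitude': array([0.8199761 , 0.56105704, 0.06410005, 0.09351671])}
```

View pics/top0.png

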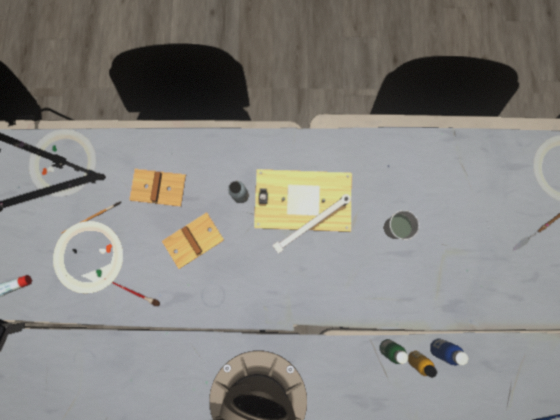

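View pics/side0.png

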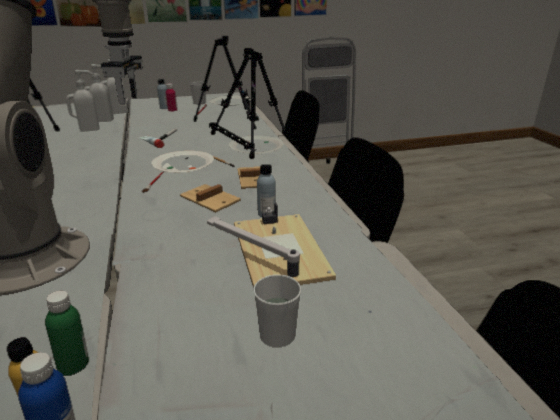

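```bash
cat > h.py <<'E'
import cv2,numpy as np
from scipy.spatial.transform import Rotation as R
def cast(p,uv,z):
    K=np.array([[p['fx'],0,p['cx']],[0,p['fy'],p['cy']],[0,0,1.]])
    q=cv2.undistortPoints(np.array(uv,float).reshape(-1,1,2),K,p['distortion'])[:,0]
    d=R.from_quat(p['attitude']).apply(np.c_[q,np.ones(len(q))])
    t=(np.array(z)-p['eye'][2])/d[:,2]
    return p['eye']+d*np.reshape(t,(-1,1))
def proj(p,X):
    K=np.array([[p['fx'],0,p['cx']],[0,p['fy'],p['cy']],[0,0,1.]])
    r=R.from_quat(p['attitude']).inv()
    return cv2.projectPoints(np.array(X,float).reshape(-1,1,3),r.as_rotvec(),-r.apply(p['eye']),K,p['distortion'])[0][:,0]
E
python3 - <<'E'
import cv2,numpy as np
a=cv2.imread('pics/top0.png')
c=cv2.resize(a[155:285,120:260],None,fx=4,fy=4,interpolation=cv2.INTER_CUBIC)
cv2.imwrite('pics/c1.png',c)
c=cv2.resize(a[150:270,220:420],None,fx=4,fy=4,interpolation=cv2.INTER_CUBIC)
cv2.imwrite('pics/c2.png',c)
E
```

```text
(no output)
```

View pics/c1.png

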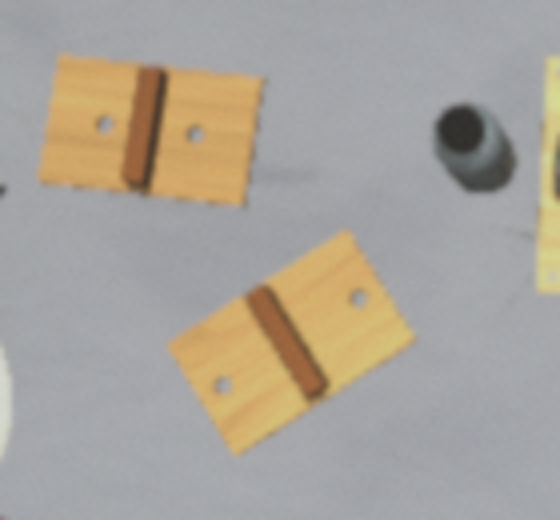

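View pics/c2.png

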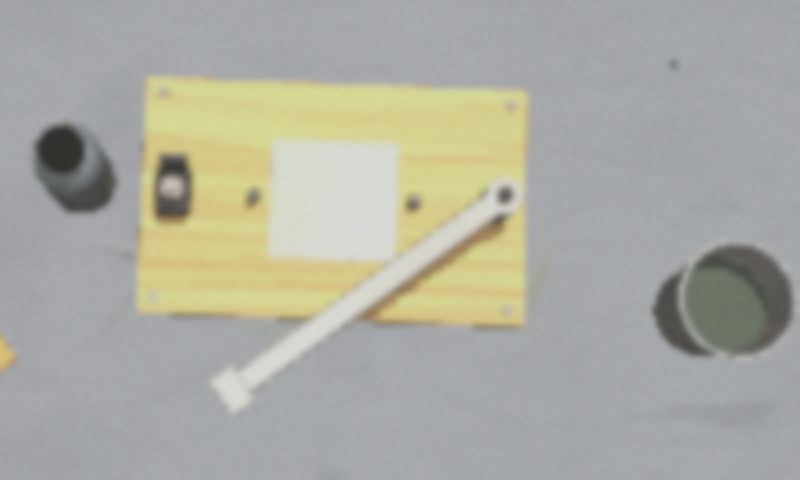

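Top view: the near plate (holes at crop (222,384) and (358,298), widely spaced) is the press plate; the far one (105,125)/(195,135) is the spare. The bed lies with +y toward world +y (catch at (172,187) left, hinge (505,195) right), and the bar is open by about 0.6 rad toward the robot. Now the numbers.

```bash
cat > m.py <<'E'
import cv2,numpy as np
from h import *
from plant import robot
p=robot.camera_params('top');a=cv2.imread('pics/top0.png');hsv=cv2.cvtColor(a,cv2.COLOR_BGR2HSV)
def c4(x,y,ox,oy): return ((x+.5)/4-.5+ox,(y+.5)/4-.5+oy)
C1=lambda x,y:c4(x,y,120,155); C2=lambda x,y:c4(x,y,220,150)
h=cast(p,[C1(222,384),C1(358,298)],.010);print('holes',h,np.linalg.norm(h[0]-h[1]),'mid',h.mean(0))
s=cast(p,[C1(105,125),C1(195,135)],.010);print('spare',np.linalg.norm(s[0]-s[1]),s.mean(0))
pl=cast(p,[C1(170,345),C1(350,232),C1(415,338),C1(235,455)],.010);print('plate corners',pl,'ctr',pl.mean(0),np.linalg.norm(pl-np.roll(pl,1,0),axis=1))
b=cast(p,[C2(150,77),C2(527,92),C2(524,326),C2(138,313)],.015);print('bed',b,b.mean(0),np.linalg.norm(b-np.roll(b,1,0),axis=1))
pins=cast(p,[C2(253,197),C2(413,203)],.026);print('pins',pins,np.linalg.norm(pins[0]-pins[1]),pins.mean(0))
hi=cast(p,[C2(505,195)],.069);ti=cast(p,[C2(232,388)],.069);ca=cast(p,[C2(172,186)],.058)
print('hinge',hi,'tip',ti,np.linalg.norm(hi-ti),'ball',ca)
cu=cast(p,[C2(735,300)],.106);print('cup',cu)
print('bottle',cast(p,[C2(62,128)],.146))
E
python3 m.py
```

```text
holes [[0.42134878 0.25281668 0.01      ]
 [0.48693484 0.15331805 0.01      ]] 0.11917008488449309 mid [0.45414181 0.20306737 0.01      ]
spare 0.07019845451681596 [0.61282655 0.31753674 0.01      ]
plate corners [[0.44970712 0.29339864 0.01      ]
 [0.53656501 0.16117488 0.01      ]
 [0.45768445 0.10961131 0.01      ]
 [0.36920974 0.24073015 0.01      ]] ctr [0.45329158 0.20122874 0.01      ] [0.09619666 0.15820056 0.09423876 0.15817688]
bed [[ 0.67171772  0.01298352  0.015     ]
 [ 0.66361954 -0.27318988  0.015     ]
 [ 0.48602222 -0.26872345  0.015     ]
 [ 0.49211179  0.01824724  0.015     ]] [ 0.57836782 -0.12767064  0.015     ] [0.17968305 0.28628796 0.17765347 0.28703529]
pins [[ 0.57876561 -0.06622593  0.026     ]
 [ 0.57573062 -0.18522648  0.026     ]] 0.11903924447671226 [ 0.57724812 -0.12572621  0.026     ]
hinge [[ 0.5758471  -0.24670638  0.069     ]] tip [[ 0.43565592 -0.05273339  0.069     ]] 0.2393304942808815 ball [[ 0.58118003 -0.00725317  0.058     ]]
cup [[ 0.49878853 -0.39889651  0.106     ]]
bottle [[0.60572561 0.06360776 0.146     ]]
```

Request:
jog_arm([
  [0,0,0,0,0,-7,255],
  [0,0,0,0,0,-7,255],
  [0,0,0,0,0,-7,255],
  [-16,-32,0,0,0,0,255],
  [-16,-32,0,0,0,0,255],
  [-16,-32,0,0,0,0,255],
  [-16,-32,0,0,0,0,255],
  [-16,-32,0,0,0,0,255],
  [-16,-32,0,0,0,0,255],
  [-16,-32,0,0,0,0,255],
])

```text
time_s: 0.98
tcp_pos: [0.3556, 0.4032, 0.1693]
tcp_rot: [0.002, 1.0, -0.0, -0.0]
contact_force: [0.2, 0.5, -0.5]
opening: 0.0306
gripper_force: 0.0
```

Request:
jog_arm([
  [-12,-34,0,0,0,0,255],
  [-12,-34,0,0,0,0,255],
  [-12,-34,0,0,0,0,255],
  [-12,-34,0,0,0,0,255],
  [-12,-34,0,0,0,0,255],
  [-12,-34,0,0,0,0,255],
  [-12,-34,0,0,0,0,255],
  [-12,-34,0,0,0,0,255],
  [-12,-34,0,0,0,0,255],
  [-12,-34,0,0,0,0,255],
])

```text
time_s: 1.82
tcp_pos: [0.4742, 0.0628, 0.1695]
tcp_rot: [0.002, 1.0, 0.0, 0.0]
contact_force: [0.5, 0.9, -0.3]
opening: 0.0007
gripper_force: 0.0
```

Request:
jog_arm([
  [-7,-30,0,0,0,0,255],
  [-7,-30,0,0,0,0,255],
  [-7,-30,0,0,0,0,255],
  [-6,-30,0,0,0,0,255],
  [-6,-30,0,0,0,0,255],
  [0,0,0,0,0,0,255],
  [0,0,0,0,0,0,255],
  [0,0,0,0,0,0,255],
  [0,0,0,0,0,0,255],
  [0,0,0,0,0,0,255],
])

```text
time_s: 2.65
tcp_pos: [0.5065, -0.0845, 0.1694]
tcp_rot: [0.001, 1.0, 0.0, -0.0]
contact_force: [0.5, 0.1, -0.3]
opening: 0.0009
gripper_force: 0.0
```

```bash
python3 - <<'E'
from plant import robot
import cv2,numpy as np
print(robot.get_obs()['tcp_pos'],robot.get_obs()['joint_positions']);p=robot.camera_params('wrist');print(p)
np.save('w1.npy',p,allow_pickle=True)
im=robot.capture('wrist')[:,:,::-1];cv2.imwrite('pics/w1.png',im)
E
```

```text
[ 0.50653361 -0.08447302  0.16935209] [-0.38779294  0.16714417  0.48301327  1.98560378 -0.09168414  1.00972081
  1.70746985]
{'fx': 299.82498136877115, 'fy': 299.82498136877115, 'cx': 280.45762948165265, 'cy': 208.62706872778625, 'distortion': array([-0.05348037,  0.        ,  0.        ,  0.        ,  0.        ]), 'eye': array([ 0.44064985, -0.08505809,  0.38375553]), 'attitude': array([0.70349414, 0.70157158, 0.08087913, 0.07969867])}
```

View pics/w1.png

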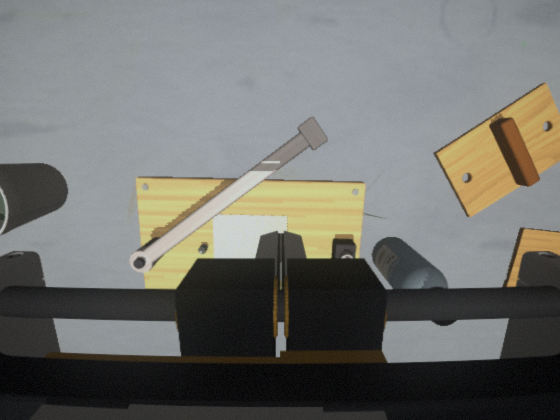

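Wrist view: hinge at (142,261), tip at (313,133), near board corners (137,178) and (364,182), one pin at (203,247), catch at (346,257), fingertips near (280,235), clear of the bar.

```bash
python3 - <<'E'
from h import *
p=np.load('w1.npy',allow_pickle=True).item()
P=[(137,178),(364,182),(203,248),(142,261),(313,133),(346,257),(467,178),(547,127),(145,186),(355,191)]
Z=[.015,.015,.033,.069,.069,.058,.01,.01,.015,.015]
X=cast(p,P,Z)
for n,x in zip("cornH cornC pin hinge tip ball hole hole screwH screwC".split(),X):print(n,x.round(4))
print(np.linalg.norm(X[0]-X[1]),np.linalg.norm(X[3]-X[4]),np.linalg.norm(X[6]-X[7]))
E
```

```text
cornH [ 0.4863 -0.2635  0.015 ]
cornC [0.4924 0.0194 0.015 ]
pin [ 0.5719 -0.181   0.033 ]
hinge [ 0.5742 -0.2423  0.069 ]
tip [ 0.4343 -0.0512  0.069 ]
ball [ 0.5741 -0.0085  0.058 ]
hole [0.4877 0.1542 0.01  ]
hole [0.422  0.2534 0.01  ]
screwH [ 0.4964 -0.2543  0.015 ]
screwC [0.5037 0.0087 0.015 ]
0.2829759159478681 0.2369129825051433 0.11898230199484093
```

Request:
jog_arm([
  [0,0,25,0,0,0,255],
  [0,0,25,0,0,0,255],
  [0,0,25,0,0,0,255],
  [0,0,25,0,0,0,255],
  [0,0,22,0,0,0,255],
  [0,0,0,0,0,0,255],
  [10,-7,0,0,0,0,255],
  [10,-7,0,0,0,0,255],
  [10,-7,0,0,0,0,255],
  [10,-7,0,0,0,0,255],
])

```text
time_s: 3.53
tcp_pos: [0.4658, -0.1143, 0.0485]
tcp_rot: [0.002, 1.0, 0.0, 0.001]
contact_force: [-0.9, -0.2, -0.1]
opening: 0.0006
gripper_force: 0.0
```

Request:
jog_arm([
  [12,-12.5,0,0,0,0,255],
  [12,-12.5,0,0,0,0,255],
  [9,-14.5,0,0,0,0,255],
  [9,-14.5,0,0,0,0,255],
  [6,-16,0,0,0,0,255],
  [6,-16,0,0,0,0,255],
  [3,-17,0,0,0,0,255],
  [3,-17,0,0,0,0,255],
  [0,-8,0,0,0,0,255],
  [0,0,0,0,0,0,255],
])

```text
time_s: 4.37
tcp_pos: [0.4056, -0.243, 0.0481]
tcp_rot: [0.003, 1.0, -0.0, 0.001]
contact_force: [0.1, 0.3, -0.0]
opening: 0.0002
gripper_force: 0.0
```

Request:
jog_arm([
  [0,10,0,0,0,0,255],
  [0,15,0,0,0,0,255],
  [-4,20,0,0,0,0,255],
  [0,0,-30,0,0,0,255],
  [0,0,-35,0,0,0,255],
  [0,0,-35,0,0,0,255],
  [0,20,-20,0,0,0,0],
  [0,35,0,0,0,0,0],
  [0,35,0,0,0,0,0],
  [0,35,0,0,0,0,0],
])

```text
time_s: 5.2
tcp_pos: [0.4101, -0.0684, 0.1679]
tcp_rot: [0.001, 1.0, 0.0, 0.001]
contact_force: [1.0, 0.4, -0.1]
opening: 0.0237
gripper_force: 0.0
```

```bash
python3 - <<'E'
from plant import robot
import cv2,numpy as np
print(robot.get_obs()['tcp_pos'],robot.get_obs()['joint_positions']);p=robot.camera_params('wrist')
np.save('w2.npy',p,allow_pickle=True)
im=robot.capture('wrist')[:,:,::-1];t=robot.capture('top')[:,:,::-1];cv2.imwrite('pics/top2.png',t);cv2.imwrite('pics/w2.png',im)
c=cv2.resize(t[140:280,130:410],None,fx=2,fy=2);c=cv2.copyMakeBorder(c,0,140,0,0,0)
cv2.imwrite('pics/m2.png',cv2.resize(np.hstack([cv2.resize(im,(560,420)),np.zeros((420,0,3),np.uint8)]),None,fx=1,fy=1))
cv2.imwrite('pics/m2.png',np.vstack([c[:280],cv2.resize(im[:420],(427,320),interpolation=cv2.INTER_AREA) if 0 else im[:320]]))
E
```

```text
[ 0.41007178 -0.06842265  0.1679283 ] [-0.38380327 -0.02890623  0.39204067  2.17263824  0.01266042  0.99418584
  1.5696    ]
```

View pics/m2.png

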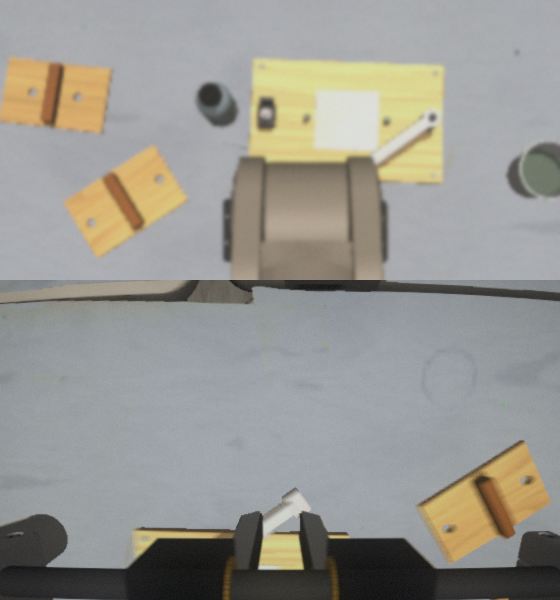

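The bar appears unmoved (tip near (293,218) in the wrist frame, same slope in the top view). I need to see whether it really is, and where the fingertips are.

```bash
python3 - <<'E'
from h import *
p1=np.load('w1.npy',allow_pickle=True).item();p=np.load('w2.npy',allow_pickle=True).item()
print('tcp1 in w1',proj(p1,[[.5065,-.0845,.1694]]),'tcp2 in w2',proj(p,[[.410,-.0684,.168]]))
print('tip now',cast(p,[(293,220)],.069))
from plant import robot
pt=robot.camera_params('top')
f=lambda x,y:((x+.5)/2-.5+130,(y+.5)/2-.5+140)
H,Q=cast(pt,[f(432,118),f(376,159)],.069);print(H,Q,np.arctan2(H[0]-Q[0],Q[1]-H[1]))
print('tcp in top', proj(pt,[[.410,-.0684,.168]]))
a=cv2.imread('pics/w1.png')[190:310,200:360];b=cv2.imread('pics/w2.png')[190:310,200:360]
cv2.imwrite('pics/m3.png',np.hstack([cv2.resize(a,None,fx=2.4,fy=2.4),cv2.resize(b,None,fx=2.4,fy=2.4)]))
E
```

```text
tcp1 in w1 [[280.86202211 229.78259356]] tcp2 in w2 [[280.90058225 229.72224802]]
tip now [[ 0.42963096 -0.055001    0.069     ]]
[ 0.57475385 -0.24633548  0.069     ] [ 0.51469716 -0.16593167  0.069     ] 0.641538821153312
tcp in top [[283.37608995 255.40335429]]
```

View pics/m3.png

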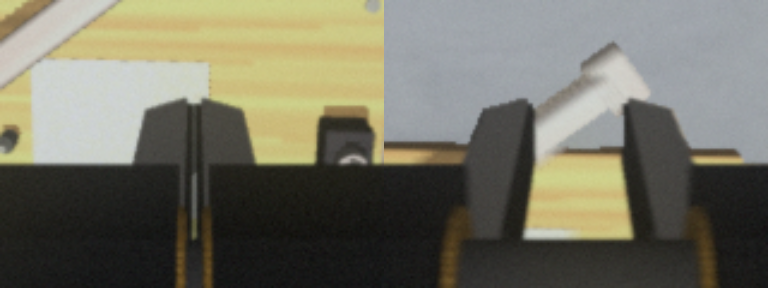

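The bar is indeed at the same angle (0.64 rad). I'll repeat the push slowly and lower, looking partway.

Request:
jog_arm([
  [-20,-4,0,0,0,0,255],
  [-20,-4,0,0,0,0,255],
  [-20,-4,0,0,0,0,255],
  [-20,-4,0,0,0,0,255],
  [-19,-2,0,0,0,0,255],
  [0,0,32,0,0,0,255],
  [0,0,32,0,0,0,255],
  [0,0,32,0,0,0,255],
  [0,0,32,0,0,0,255],
  [0,0,0,0,0,0,255],
])

```text
time_s: 6.13
tcp_pos: [0.5057, -0.088, 0.0348]
tcp_rot: [0.001, 1.0, -0.0, -0.004]
contact_force: [-2.2, -0.2, -0.7]
opening: 0.0004
gripper_force: 0.0
```

Request:
jog_arm([
  [5,-3,0,0,0,0,255],
  [5,-3,0,0,0,0,255],
  [5,-3,0,0,0,0,255],
  [5,-3,0,0,0,0,255],
  [5,-4,0,0,0,0,255],
  [5,-4,0,0,0,0,255],
  [5,-4,0,0,0,0,255],
  [5,-4,0,0,0,0,255],
  [5,-4,0,0,0,0,255],
  [0,0,0,0,0,0,255],
])

```text
time_s: 6.97
tcp_pos: [0.4633, -0.1224, 0.0394]
tcp_rot: [0.002, 1.0, -0.0, -0.0]
contact_force: [0.3, -0.7, -0.1]
opening: 0.0006
gripper_force: 0.0
```

```bash
python3 - <<'E'
from plant import robot
import cv2,numpy as np
o=robot.get_obs();print(o['tcp_pos'],o['contact_force'],o['opening'])
p=robot.camera_params('wrist');np.save('w3.npy',p,allow_pickle=True)
w=robot.capture('wrist')[:,:,::-1];s=robot.capture('side')[:,:,::-1];cv2.imwrite('pics/s3.png',s);cv2.imwrite('pics/w3.png',w)
cv2.imwrite('pics/m4.png',np.hstack([w[:,100:450],cv2.resize(s[170:380,170:395],(450,420))]))
E
```

```text
[ 0.46330349 -0.12235916  0.03937957] [ 0.31683284 -0.69909308 -0.07819798] 0.0005809247117845792
```

View pics/m4.png

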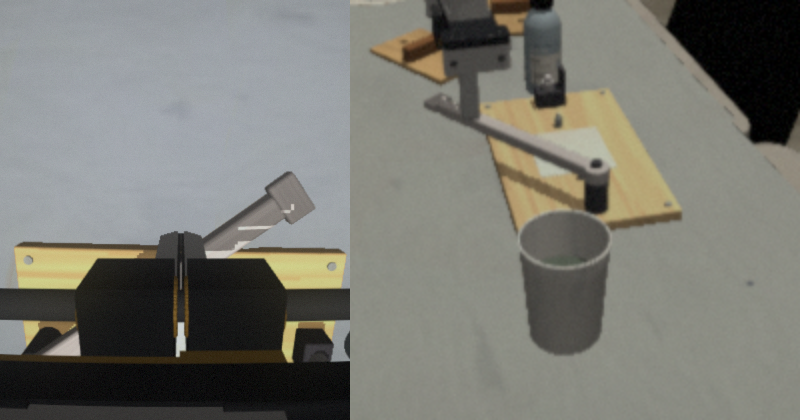

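Side view shows the fingers on the far side of the bar, touching it; wrist view has the tip at about (390,197) in full-frame pixels. Check the angle.

```bash
python3 - <<'E'
from h import *
p=np.load('w3.npy',allow_pickle=True).item()
H=np.array([.5748,-.2450,.069])
def mask_tip(p,f):
    pass
T=cast(p,[(390,197)],.069)[0];print(T,np.linalg.norm(T-H),np.arctan2(H[0]-T[0],T[1]-H[1]))
t=np.array([.4633,-.1224]);v=t-H[:2];print(np.hypot(*v),np.arctan2(-v[0],v[1]))
E
```

```text
[ 0.43309456 -0.05334615  0.069     ] 0.23835190025720185 0.6366709844395533
0.16571967294198958 0.7380180151428446
```

```bash
python3 - <<'E'
from h import *
from plant import robot
s=robot.camera_params('side')
H=np.array([.5748,-.2450,.061]);u=np.array([-np.sin(.637),np.cos(.637),0])
pr=proj(s,[[.4633,-.1224,.039],[.4633,-.1224,.069],[.4633,-.1224,.12],H+[0,0,.008],H+.24*u,H+.166*u])
print(pr.round(1), ((pr-[170,170])*2+[350,0]).round(0))
a=cv2.imread('pics/s3.png');cv2.imwrite('pics/m5.png',cv2.resize(a[185:275,200:320],None,fx=6,fy=6,interpolation=cv2.INTER_CUBIC))
E
```

```text
[[230.3 242.9]
 [229.6 231.7]
 [228.4 211.8]
 [291.8 252.8]
 [212.  222.1]
 [234.4 231.6]] [[471. 146.]
 [469. 123.]
 [467.  84.]
 [594. 166.]
 [434. 104.]
 [479. 123.]]
```

View pics/m5.png

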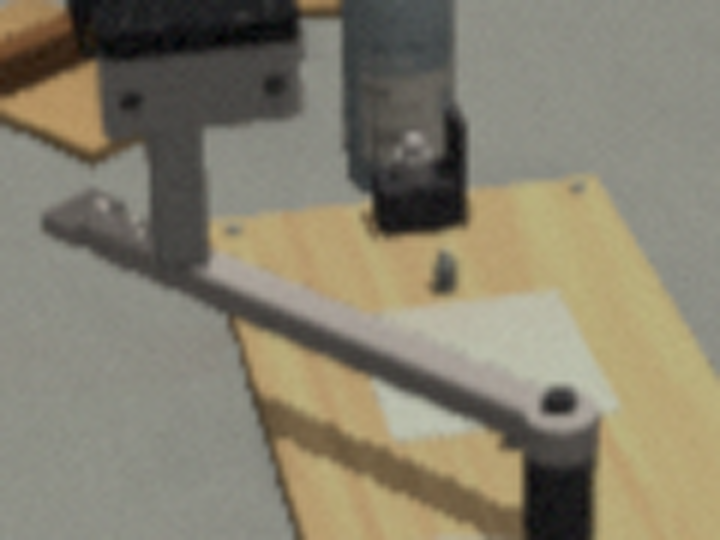

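```bash
python3 - <<'E'
from h import *
from plant import robot
p=np.load('w3.npy',allow_pickle=True).item();s=robot.camera_params('side')
for dz in(0,.015,.03,.045):
    print(dz,proj(p,[[.4633+a,-.1224,.0394+dz] for a in(-.008,0,.008)]).round(0).tolist(),proj(s,[[.4633,-.1224-.0,.0394+dz]]).round(0).tolist())
print('body wrist',proj(p,[[.4633,-.1224,.0394+.097]]))
a=cv2.imread('pics/w3.png');g=a.mean(2)
print(g[215:300:3,276].round(),g[215:300:3,288].round())
o=robot.get_obs();print(o['tcp_pos'],o['joint_positions'],o['time_s'],o['contact_force'])
E
```

```text
0 [[281.0, 219.0], [281.0, 230.0], [281.0, 240.0]] [[230.0, 243.0]]
0.015 [[281.0, 225.0], [281.0, 236.0], [281.0, 247.0]] [[230.0, 237.0]]
0.03 [[281.0, 232.0], [281.0, 243.0], [281.0, 255.0]] [[230.0, 231.0]]
0.045 [[281.0, 239.0], [281.0, 252.0], [281.0, 264.0]] [[229.0, 226.0]]
body wrist [[281.50886645 295.59611227]]
[166. 164. 161. 161. 162. 155.  68.  74.  64.  67.  65.  64.  63.  63.
  59.  62.  59.  58.  57.  57.  58.  42.  49.  47.  55.  55.  58.  71.
  63.] [162. 162. 161. 164. 161. 161.  68.  70.  67.  68.  67.  66.  65.  67.
  63.  28.  21.  28.  26.  25.  24.  23.  27.  25.  27.  37.  38.  36.
  45.]
[ 0.46439861 -0.12155541  0.03941346] [-0.22882088  0.30112361  0.41042234  2.17068786 -0.18439571  0.70188877
  1.87350728] 7.0667 [ 0.99513063 -0.00632493 -0.04454703]
```

Both views agree: the visible fingertips end about 31 mm above the reported TCP, so I have been passing just over the bar. I back off and go lower, watching the force.

Request:
jog_arm([
  [0,0,-12,0,0,0,255],
  [-15,10,0,0,0,0,255],
  [-15,10,0,0,0,0,255],
  [-15,12,0,0,0,0,255],
  [0,0,10,0,0,0,255],
  [0,0,8,0,0,0,255],
  [0,0,8,0,0,0,255],
  [0,0,4,0,0,0,255],
  [0,0,0,0,0,0,255],
  [0,0,0,0,0,0,255],
])

```text
time_s: 7.9
tcp_pos: [0.509, -0.09, 0.0212]
tcp_rot: [0.002, 1.0, -0.0, -0.0]
contact_force: [0.1, 0.6, 0.2]
opening: 0.0004
gripper_force: 0.0
```

Request:
jog_arm([
  [11,-8,0,0,0,0,255],
  [11,-8,0,0,0,0,255],
  [11,-8,0,0,0,0,255],
  [11,-8,0,0,0,0,255],
  [11,-8,0,0,0,0,255],
  [11,-9,0,0,0,0,255],
  [9,-14,0,0,0,0,255],
  [9,-14,0,0,0,0,255],
  [0,0,0,0,0,0,255],
  [0,0,0,0,0,0,255],
])

```text
time_s: 8.73
tcp_pos: [0.4245, -0.1671, 0.0215]
tcp_rot: [0.003, 1.0, 0.0, 0.0]
contact_force: [0.3, 0.9, -0.4]
opening: 0.0007
gripper_force: 0.0
```

```bash
python3 - <<'E'
from plant import robot
from h import *
o=robot.get_obs();print(o['tcp_pos'],o['contact_force'])
p=robot.camera_params('wrist');np.save('w4.npy',p,allow_pickle=True)
w=robot.capture('wrist')[:,:,::-1];s=robot.capture('side')[:,:,::-1];cv2.imwrite('pics/w4.png',w);cv2.imwrite('pics/s4.png',s)
cv2.imwrite('pics/m6.png',np.hstack([w[:,100:450],cv2.resize(s[170:380,170:395],(450,420))]))
E
```

```text
[ 0.42449304 -0.16709731  0.02152219] [ 0.298527    0.85944571 -0.37423548]
```

View pics/m6.png

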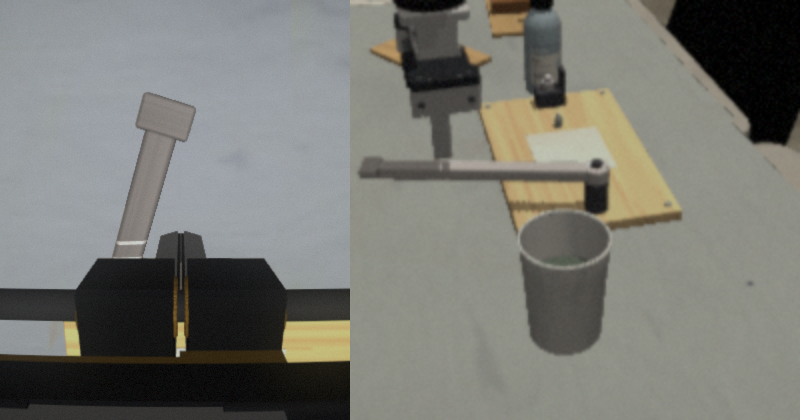

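The bar now swings with the fingers (bar at about 1.27 rad; tip at (167,117) in the left panel). I continue the arc to about 1.65. From here on I work by numbers only.

Request:
jog_arm([
  [4.5,-11,0,0,0,0,255],
  [4.5,-11,0,0,0,0,255],
  [4.5,-11,0,0,0,0,255],
  [2,-11,0,0,0,0,255],
  [2,-11,0,0,0,0,255],
  [1.5,-11,0,0,0,0,255],
  [0,0,0,0,0,0,255],
  [0,15,0,0,0,0,255],
  [0,20,0,0,0,0,255],
  [0,20,0,0,0,0,255],
])

```text
time_s: 9.67
tcp_pos: [0.4063, -0.1759, 0.0212]
tcp_rot: [0.002, 1.0, 0.0, -0.0]
contact_force: [0.6, -0.0, 0.2]
opening: 0.0001
gripper_force: 0.0
```

Request:
jog_arm([
  [0,0,-35,0,0,0,0],
  [0,0,-35,0,0,0,0],
  [0,30,-35,0,0,-6,0],
  [0,35,-10,0,0,-6,0],
  [0,35,0,0,0,-6,0],
  [0,35,0,0,0,0,0],
  [0,35,0,0,0,0,0],
  [0,35,0,0,0,0,0],
  [0,0,0,0,0,0,0],
  [0,0,0,0,0,0,0],
])

```text
time_s: 10.5
tcp_pos: [0.3631, 0.0209, 0.1331]
tcp_rot: [-0.157, 0.988, 0.0, 0.0]
contact_force: [-0.1, -0.5, 0.4]
opening: 0.0639
gripper_force: 0.0
```

```bash
cat > look.py <<'E'
from plant import robot
from h import *
import sys
n=sys.argv[1]
o=robot.get_obs();print(o['tcp_pos'].round(4),o['tcp_rot'].round(4),o['time_s'],'j',o['joint_positions'].round(2),'F',o['contact_force'].round(1),o['opening'])
p=robot.camera_params('wrist');np.save(f'{n}.npy',p,allow_pickle=True)
cv2.imwrite(f'pics/{n}.png',robot.capture('wrist')[:,:,::-1]);cv2.imwrite(f'pics/{n}t.png',robot.capture('top')[:,:,::-1])
E
python3 look.py w5
python3 - <<'E'
from h import *
from plant import robot
# bar: bright/grey-white low-saturation vs table; report from top view: bright mask near hinge
t=cv2.imread('pics/w5t.png');a=cv2.imread('pics/top0.png')
pt=robot.camera_params('top')
for k,im in(('0',a),('5',t)):
    h=cv2.cvtColor(im,cv2.COLOR_BGR2HSV)
    m=((h[...,1]<40)&(h[...,2]>185)).astype('u1')*255
    n,l,s,c=cv2.connectedComponentsWithStats(m[150:290,220:420])
    print(k,[(s[i].tolist(),c[i].round(1).tolist()) for i in range(1,n) if s[i][4]>40])
w=cv2.imread('pics/w5.png');h=cv2.cvtColor(w,cv2.COLOR_BGR2HSV)
def lab(m,amin):
    n,l,s,c=cv2.connectedComponentsWithStats(m.astype('u1'));return [(s[i].tolist(),c[i].round(1).tolist()) for i in range(1,n) if s[i][4]>amin]
print('wood',lab((h[...,1]>90)&(h[...,0]<30),300))
print('rib',lab((h[...,1]>140)&(h[...,0]<13),100))
E
```

```text
[0.3631 0.0209 0.1331] [-1.571e-01  9.876e-01  0.000e+00  2.000e-04] 10.5 j [-0.44 -0.07  0.2   2.3   0.02  0.91  1.63] F [-0.1 -0.5  0.4] 0.06387591082985224
0 [([53, 35, 79, 68, 1448], [85.3, 58.7])]
5 [([67, 35, 33, 30, 918], [82.9, 49.6]), ([122, 40, 17, 98, 593], [129.8, 92.1])]
wood [([20, 221, 116, 65, 2641], [61.6, 248.9]), ([384, 270, 43, 69, 1104], [410.8, 303.7]), ([136, 275, 33, 63, 1014], [147.8, 306.5]), ([335, 321, 36, 34, 838], [351.3, 336.9]), ([181, 322, 342, 43, 3807], [341.6, 351.8])]
rib [([546, 217, 14, 19, 120], [553.7, 224.7])]
```

Request:
jog_arm([
  [0,0,0,0,0,-5,0],
  [0,0,0,0,0,-5,0],
  [0,0,0,0,0,-5.4,0],
  [-28,16,0,0,0,0,0],
  [-30,17,0,0,0,0,0],
  [-30,17,0,0,0,0,0],
  [-30,17,0,0,0,0,0],
  [-30,17,0,0,0,0,0],
  [-29,18,0,0,0,0,0],
  [0,0,0,0,0,0,0],
])

```text
time_s: 11.43
tcp_pos: [0.4581, 0.2062, 0.1326]
tcp_rot: [-0.287, 0.958, 0.0, 0.0]
contact_force: [-1.6, -1.2, -0.8]
opening: 0.0939
gripper_force: 0.0
```

```bash
python3 look.py w6
cat > holes.py <<'E'
from h import *
import sys
def blobs(f,p,lo=8,hi=400):
    w=cv2.imread(f);h=cv2.cvtColor(w,cv2.COLOR_BGR2HSV)
    wood=((h[...,1]>90)&(h[...,0]<30)).astype('u1')*255
    cs,hi_=cv2.findContours(wood,cv2.RETR_CCOMP,cv2.CHAIN_APPROX_NONE)
    for i,c in enumerate(cs):
        a=cv2.contourArea(c)
        if hi_[0][i][3]>=0 and lo<a<hi:
            M=cv2.moments(c);print('hole',round(a),(round(M['m10']/M['m00'],1),round(M['m01']/M['m00'],1)))
        elif hi_[0][i][3]<0 and a>1500:
            r=cv2.minAreaRect(c);print('wood',a,[np.round(x,1) for x in r],cv2.boundingRect(c))
if __name__=='__main__': blobs(f'pics/{sys.argv[1]}.png',None)
E
python3 holes.py w6
python3 - <<'E'
from h import *
p=np.load('w6.npy',allow_pickle=True).item()
q=proj(p,[[.4216,.2532,.01],[.4873,.1538,.01],[.4545,.2035,.034]]);print('expected holes',q.round(1).tolist())
w=cv2.imread('pics/w6.png');h=cv2.cvtColor(w,cv2.COLOR_BGR2HSV)
for x,y in q.astype(int)[:2]:print(h[y-12:y+13:2,x-12:x+13:2,1])
E
```

```text
[0.4581 0.2062 0.1326] [-2.872e-01  9.579e-01  4.000e-04  5.000e-04] 11.4333 j [-0.62  0.18  0.08  2.03 -0.02  0.93  1.62] F [-1.6 -1.2 -0.8] 0.0939327195318266
wood 6965.0 [array([387.5, 353.5]), array([ 63., 343.]), np.float64(90.0)] (216, 322, 344, 64)
hole 12 (306.7, 374.4)
hole 34 (301.7, 375.7)
hole 18 (288.4, 371.6)
hole 50 (294.6, 374.4)
hole 12 (291.7, 369.1)
hole 9 (284.6, 369.4)
hole 35 (323.8, 369.8)
hole 10 (297.6, 368.1)
hole 25 (317.8, 370.0)
hole 68 (310.1, 374.0)
hole 14 (301.7, 367.0)
hole 9 (288.6, 367.0)
hole 11 (319.0, 364.1)
hole 12 (307.1, 365.2)
hole 18 (278.4, 366.3)
hole 52 (306.7, 354.5)
wood 11530.0 [array([280.5, 193. ]), array([ 86., 141.]), np.float64(90.0)] (210, 150, 142, 87)
hole 106 (332.4, 192.7)
hole 104 (228.7, 193.2)
wood 9014.5 [array([ 34.9, 141.8]), array([160.7, 114.6]), np.float64(34.1)] (0, 50, 126, 177)
hole 36 (77.6, 204.8)
hole 19 (23.1, 198.1)
hole 16 (18.1, 195.5)
hole 44 (89.5, 179.8)
hole 10 (98.8, 147.3)
expected holes [[331.9, 194.0], [227.7, 194.3], [279.8, 198.3]]
[[134 136 137 130 132 132 129 130 131 135 130 124 129]
 [128 128 
[... 666 characters left out ...]
24 126 126 127 128 126 126 132 127 129]
 [126 124 124 125 126 126 124 127 124 126 128 127 127]
 [118 120 122 121 120 122 124 124 122 126 120 126 124]
 [122 120 122 122 124 120  80  82 118 121 126 126 125]
 [128 128 128 124 134  19   7   7  10 102 119 124 122]
 [122 118 119 123 121   5   7  10   6  10 122 125 125]
 [122 126 126 124 132   0   8  10   3   7 129 129 129]
 [129 128 127 127 133  79   8   7   8  18 129 133 133]
 [120 127 125 124 126 128  81  72  88 123 128 126 124]
 [123 124 128 128 127 128 128 131 127 129 134 129 129]
 [130 130 130 129 134 133 131 132 132 133 132 131 134]
 [134 130 130 131 131 129 129 127 133 133 130 135 133]
 [131 131 131 133 130 131 134 131 130 129 133 132 129]]
```

Holes found at (332,193) and (229,193), within 1 px of prediction; the yaw matches. Descending.

Request:
jog_arm([
  [6,0.5,0,0,0,0,0],
  [0,0,25,0,0,0,0],
  [0,0,25,0,0,0,0],
  [0,0,25,0,0,0,0],
  [0,0,25,0,0,0,0],
  [0,0,18,0,0,0,0],
  [0,0,8,0,0,0,0],
  [0,0,6,0,0,0,0],
  [0,0,5,0,0,0,0],
  [0,0,0,0,0,0,0],
])

```text
time_s: 12.37
tcp_pos: [0.4505, 0.198, -0.0039]
tcp_rot: [-0.286, 0.958, -0.0, 0.0]
contact_force: [-0.6, -0.4, -0.0]
opening: 0.0941
gripper_force: 0.0
```

Request:
jog_arm([
  [-5,3,5,0,0,0,0],
  [0,0,6,0,0,0,0],
  [0,0,0,0,0,0,0],
  [0,0,0,0,0,0,255],
  [0,0,0,0,0,0,255],
  [0,0,0,0,0,0,255],
  [0,0,0,0,0,0,255],
  [0,0,0,0,0,0,255],
  [0,0,0,0,0,0,255],
  [0,0,0,0,0,0,255],
])

```text
time_s: 13.2
tcp_pos: [0.4531, 0.2036, -0.0149]
tcp_rot: [-0.286, 0.958, -0.0, 0.0]
contact_force: [0.0, -0.2, -0.4]
opening: 0.0506
gripper_force: 0.0
```

Request:
jog_arm([
  [0,0,0,0,0,0,255],
  [0,0,0,0,0,0,255],
  [0,0,0,0,0,0,255],
  [0,0,0,0,0,0,255],
  [0,0,0,0,0,0,255],
  [0,0,0,0,0,0,255],
  [0,0,0,0,0,0,255],
  [0,0,0,0,0,0,255],
  [0,0,0,0,0,0,255],
  [0,0,0,0,0,0,255],
])

```text
time_s: 14.03
tcp_pos: [0.453, 0.2036, -0.015]
tcp_rot: [-0.286, 0.958, -0.0, -0.0]
contact_force: [0.9, 0.2, -0.4]
opening: 0.0173
gripper_force: 30.0
```

Request:
jog_arm([
  [0,0,-15,0,0,0,255],
  [0,0,-27,0,0,0,255],
  [0,0,-29,0,0,0,255],
  [0,0,-29,0,0,0,255],
  [0,0,0,0,0,6.9,255],
  [0,0,0,0,0,6.9,255],
  [0,0,0,0,0,6.9,255],
  [0,0,0,0,0,6.9,255],
  [0,0,0,0,0,6.9,255],
  [0,0,0,0,0,0,255],
])

```text
time_s: 14.87
tcp_pos: [0.4527, 0.2035, 0.0848]
tcp_rot: [0.014, 1.0, -0.0, -0.0]
contact_force: [-0.3, 0.0, -3.2]
opening: 0.0174
gripper_force: 30.0
```

Request:
jog_arm([
  [-1,-33,0,0,0,0,255],
  [-1,-33,0,0,0,0,255],
  [-1,-33,0,0,0,0,255],
  [-1,-33,0,0,0,0,255],
  [-1,-33,0,0,0,0,255],
  [-1,-33,0,0,0,0,255],
  [-1,-33,0,0,0,0,255],
  [-1,-33,0,0,0,0,255],
  [-1,-33,0,0,0,0,255],
  [-1,-32,0,0,0,0,255],
])

```text
time_s: 15.7
tcp_pos: [0.4552, -0.1272, 0.085]
tcp_rot: [0.009, 1.0, -0.0, -0.0]
contact_force: [-0.2, -0.4, -3.4]
opening: 0.0177
gripper_force: 30.0
```

Request:
jog_arm([
  [-25,0,0,0,0,0,255],
  [-25,0,0,0,0,0,255],
  [-25,0,0,0,0,0,255],
  [-25,0,0,0,0,0,255],
  [-25,0,0,0,0,0,255],
  [-25,0,0,0,0,0,255],
  [-25,0,0,0,0,0,255],
  [-25,0,0,0,0,0,255],
  [0,0,0,0,0,0,255],
  [0,0,0,0,0,0,255],
])

```text
time_s: 16.53
tcp_pos: [0.6558, -0.1299, 0.084]
tcp_rot: [0.009, 1.0, -0.0, -0.001]
contact_force: [-0.3, 0.4, -2.8]
opening: 0.0179
gripper_force: 30.0
```

```bash
python3 look.py w7; python3 holes.py w7
python3 - <<'E'
from h import *
p=np.load('w7.npy',allow_pickle=True).item()
q=proj(p,[[.5777,-.0655,.03],[.5742,-.185,.03]]);print('exp pins',q.round(1).tolist())
w=cv2.imread('pics/w7.png');g=cv2.cvtColor(w,cv2.COLOR_BGR2GRAY)
for x,y in q.astype(int):
    print(g[y-20:y+22:3,x-20:x+22:2])
E
```

```text
[ 0.6558 -0.1299  0.084 ] [ 9.1e-03  1.0e+00 -1.0e-04 -7.0e-04] 16.5333 j [-0.16  0.52  0.36  1.71 -0.21  0.95  1.83] F [-0.3  0.4 -2.8] 0.01790486710047434
wood 2717.5 [array([253.5, 356.5]), array([ 15., 345.]), np.float64(90.0)] (81, 349, 346, 16)
wood 60974.0 [array([287., 180.]), array([314., 316.]), np.float64(90.0)] (129, 23, 317, 315)
hole 12 (301.8, 278.0)
hole 8 (261.2, 276.0)
hole 60 (230.3, 278.1)
hole 14 (324.9, 275.2)
hole 10 (320.1, 272.6)
hole 31 (350.2, 273.5)
hole 8 (232.8, 271.8)
hole 12 (342.7, 271.9)
hole 25 (358.5, 271.0)
hole 14 (346.0, 269.0)
hole 8 (331.2, 268.2)
hole 13 (321.0, 267.5)
hole 9 (346.0, 264.6)
hole 45 (335.4, 269.7)
hole 10 (332.2, 264.3)
hole 47 (327.1, 268.8)
hole 14 (235.9, 264.4)
hole 48 (354.4, 266.7)
hole 24 (349.7, 263.0)
hole 18 (206.1, 261.2)
hole 192 (367.5, 238.5)
hole 195 (193.6, 239.1)
hole 24 (419.0, 170.3)
hole 34 (404.8, 161.5)
hole 131 (351.0, 127.4)
hole 130 (217.4, 126.2)
hole 16 (438.0, 83.6)
exp pins [[353.1, 123.9], [215.4, 122.4]]
[[156 155 153 149 153 152 150 149 149 149 151 146 150 151 151 149 152 150
  150 150 151]
 [15
[... 1700 characters left out ...]
7 216 216 217 215 187 144 143 133 138 141 145 146 146 143 145
  147 163 165]
 [214 217 213 215 215 213 215 185 128  99 106  98  99  89 126 152 151 152
  151 163 167]
 [216 218 219 216 217 218 218 208 119 110 128 107  93  89  80 147 152 154
  157 167 164]
 [218 221 220 219 219 220 218 216 140  89  87  85  87  81  93 147 151 152
  151 159 161]
 [218 218 220 219 218 207 202 200 151 146 133 113 111 125 144 149 145 150
  150 164 167]
 [220 221 221 221 218 157 149 148 151 151 148 146 151 150 150 151 149 149
  150 164 170]
 [225 224 224 223 221 159 154 154 155 157 156 156 156 158 152 157 154 155
  152 165 167]
 [224 223 224 224 214 162 155 155 157 155 156 157 158 154 156 155 155 155
  154 165 169]]
```

```bash
cat > al.py <<'E'
from h import *
p=np.load('w7.npy',allow_pickle=True).item();T=np.array([.6558,-.1299])
print('eye',p['eye'])
for z in(.099,.104,.109):
    X=cast(p,[(367.5,238.5),(193.6,239.1)],z);d=X[0]-X[1];print('holes',z,X[:,:2].round(4).tolist(),np.linalg.norm(d),'mid-T',X.mean(0)[:2]-T,'yaw',np.degrees(np.arctan2(-d[0],d[1])))
for z in(.015,.024,.033):
    X=cast(p,[(351.0,127.4),(217.4,126.2)],z);d=X[0]-X[1];print('pins',z,X[:,:2].round(4).tolist(),np.linalg.norm(d),X.mean(0)[:2],'yaw',np.degrees(np.arctan2(-d[0],d[1])))
pt=None
w=cv2.imread('pics/w7.png');h=cv2.cvtColor(w,cv2.COLOR_BGR2HSV)
print(h[228:252:2,355:381:2,1]);print(h[228:252:2,355:381:2,2])
E
python3 al.py
```

```text
eye [ 0.59021207 -0.12929734  0.29847233]
holes 0.099 [[0.6589, -0.0691], [0.6569, -0.1913]] 0.12218018584194756 mid-T [ 0.00211069 -0.00030079] yaw -0.9096862579596031
holes 0.104 [[0.6572, -0.0706], [0.6553, -0.1897]] 0.11911760107649642 mid-T [ 0.00041374 -0.00027814] yaw -0.9096862579595324
holes 0.109 [[0.6554, -0.0721], [0.6536, -0.1882]] 0.11605501631104521 mid-T [-0.0012832 -0.0002555] yaw -0.9096862579595681
pins 0.015 [[0.5801, -0.0638], [0.5768, -0.1865]] 0.12274612482313646 [ 0.5784487  -0.12514306] yaw -1.564098051073826
pins 0.024 [[0.5804, -0.0659], [0.5772, -0.1847]] 0.11884904213291397 [ 0.57882218 -0.12527495] yaw -1.5640980510738378
pins 0.033 [[0.5808, -0.068], [0.5776, -0.1829]] 0.11495195944269146 [ 0.57919566 -0.12540685] yaw -1.5640980510738507
[[137 140 136 137 135 134 139 132 133 138 138 134 133]
 [143 137 138 139 136 135 133 139 133 136 137 138 134]
 [139 134 133 138 139 125  77   3   3  78 131 134 137]
 [138 133 136 135  93   4   7   8   5   6  88 131 130]
 [131 134 133 105   1   7   9   8   8   8  80 130 135]
 [119 119 120  51   9   8   8  11   7   7 102 
[... 300 characters left out ...]
5 119 130 129 136 133 124 128 123 120]]
[[153 153 156 154 155 156 152 156 155 157 152 154 155]
 [152 153 152 154 152 153 153 150 150 156 155 152 154]
 [145 148 146 146 147 137 149 178 178 137 134 147 149]
 [155 155 154 144 146 181 187 192 190 183 110 119 145]
 [187 166 161 161 181 188 189 187 189 185 112 122 179]
 [228 228 227 196 189 188 189 190 189 182  85  98 195]
 [230 229 219 185 188 188 183 188 188 145  81  96 182]
 [228 229 217 184 186 188 186 188 172 100  82  91 179]
 [224 224 208 139 173 177 173 121  85  81  81 124 190]
 [222 224 219 162  89  90  83  80  80  77  96 175 218]
 [228 228 229 219 160 112  94  88  98 132 183 212 228]
 [230 228 227 230 227 208 195 188 192 211 224 230 229]]
```

Request:
jog_arm([
  [0,0,0,0,0,0.6,255],
  [15,0,0,0,0,0,255],
  [20,1,0,0,0,0,255],
  [20,1,0,0,0,0,255],
  [15,1,0,0,0,0,255],
  [8,0,0,0,0,0,255],
  [0,0,20,0,0,0,255],
  [0,0,20,0,0,0,255],
  [0,0,10,0,0,0,255],
  [0,0,0,0,0,0,255],
])

```text
time_s: 17.47
tcp_pos: [0.5764, -0.1242, 0.0332]
tcp_rot: [0.016, 1.0, 0.0, -0.001]
contact_force: [-0.7, -0.1, -3.7]
opening: 0.0174
gripper_force: 30.0
```

```bash
python3 look.py w8; python3 holes.py w8 | awk '/hole/ && $2>60'; python3 -c "
from h import *
import json
o=cv2.imread('pics/w8.png')
from plant import robot
q=robot.get_obs()['tcp_rot'];print('yaw',2*np.degrees(np.arctan2(-q[0],q[1])))"
```

```text
[ 0.5764 -0.1242  0.0332] [ 1.630e-02  9.999e-01  1.000e-04 -1.500e-03] 17.4667 j [-0.17  0.47  0.35  1.93 -0.22  0.79  1.84] F [-0.7 -0.1 -3.7] 0.01737831613802779
hole 78 (156.6, 217.4)
hole 68 (153.1, 200.1)
hole 236 (149.4, 183.6)
hole 218 (234.5, 125.8)
yaw -1.8934729258846434
```

Request:
jog_arm([
  [-1.7,-0.8,0,0,0,-0.2,255],
  [0,0,5,0,0,0,255],
  [0,0,4,0,0,0,255],
  [0,0,2,0,0,0,255],
  [0,0,2,0,0,0,255],
  [0,0,2,0,0,0,255],
  [0,0,1,0,0,0,255],
  [0,0,1,0,0,0,255],
  [0,0,1,0,0,0,255],
  [0,0,0,0,0,0,255],
])

```text
time_s: 18.4
tcp_pos: [0.5793, -0.1253, 0.0169]
tcp_rot: [0.015, 1.0, -0.0, -0.0]
contact_force: [0.4, -0.3, -2.9]
opening: 0.0178
gripper_force: 30.0
```

Request:
jog_arm([
  [0,0,1,0,0,0,255],
  [0,0,1,0,0,0,255],
  [0,0,1,0,0,0,255],
  [0,0,1,0,0,0,255],
  [0,0,1,0,0,0,255],
  [0,0,0,0,0,0,255],
  [0,0,0,0,0,0,255],
  [0,0,0,0,0,0,255],
  [0,0,0,0,0,0,255],
  [0,0,0,0,0,0,255],
])

```text
time_s: 19.23
tcp_pos: [0.5794, -0.1253, 0.0121]
tcp_rot: [0.015, 1.0, -0.0, 0.0]
contact_force: [0.1, 0.5, -2.9]
opening: 0.0176
gripper_force: 30.0
```

Request:
jog_arm([
  [0,0,1,0,0,0,255],
  [0,0,1,0,0,0,255],
  [0,0,1,0,0,0,255],
  [0,0,1,0,0,0,255],
  [0,0,1,0,0,0,255],
  [0,0,1,0,0,0,255],
  [0,0,1,0,0,0,255],
  [0,0,1,0,0,0,255],
  [0,0,0,0,0,0,255],
  [0,0,0,0,0,0,255],
])

```text
time_s: 20.07
tcp_pos: [0.5793, -0.1253, 0.004]
tcp_rot: [0.015, 1.0, -0.0, -0.0]
contact_force: [-0.0, -0.2, -2.6]
opening: 0.0175
gripper_force: 30.0
```

Request:
jog_arm([
  [0,0,1,0,0,0,255],
  [0,0,1,0,0,0,255],
  [0,0,1,0,0,0,255],
  [0,0,0.5,0,0,0,255],
  [0,0,0.5,0,0,0,255],
  [0,0,0.5,0,0,0,255],
  [0,0,0,0,0,0,255],
  [0,0,0,0,0,0,255],
  [0,0,0,0,0,0,255],
  [0,0,0,0,0,0,255],
])

```text
time_s: 20.9
tcp_pos: [0.5793, -0.1253, 0.0]
tcp_rot: [0.015, 1.0, 0.0, 0.0]
contact_force: [-4.1, 1.9, 7.3]
opening: 0.0178
gripper_force: 30.0
```

Contact at exactly the seated height. Release partly (fully open fingers would touch the pins), then lift.

Request:
jog_arm([
  [0,0,0,0,0,0,145],
  [0,0,0,0,0,0,145],
  [0,0,0,0,0,0,145],
  [0,0,0,0,0,0,145],
  [0,0,0,0,0,0,145],
  [0,0,0,0,0,0,145],
  [0,0,-5,0,0,0,145],
  [0,0,-15,0,0,0,145],
  [0,0,-30,0,0,0,145],
  [0,0,-35,0,0,0,145],
])

```text
time_s: 21.73
tcp_pos: [0.578, -0.1253, 0.0844]
tcp_rot: [0.015, 1.0, -0.0, -0.002]
contact_force: [1.0, 0.1, 0.2]
opening: 0.0408
gripper_force: 0.0
```

Request:
jog_arm([
  [0,0,-25,0,0,0,255],
  [0,0,0,0,0,0,255],
  [0,0,0,0,0,0,255],
  [0,0,0,0,0,0,255],
  [0,0,0,0,0,0,255],
  [0,0,0,0,0,0,255],
  [0,0,0,0,0,0,255],
  [0,0,0,0,0,0,255],
  [0,0,0,0,0,0,255],
  [0,0,0,0,0,0,255],
])

```text
time_s: 22.57
tcp_pos: [0.5793, -0.1253, 0.1093]
tcp_rot: [0.015, 1.0, -0.0, -0.0]
contact_force: [0.0, 0.2, 0.2]
opening: 0.0005
gripper_force: 0.0
```

```bash
python3 look.py w9; cat > chk.py <<'E'
from h import *
import sys
n=sys.argv[1];p=np.load(n+'.npy',allow_pickle=True).item()
c=np.array([.5791,-.1255]);y=np.array([.0273,.9996]);x=np.array([.9996,-.0273])
B=lambda X,Y,Z:[*(c+X*x/1000+Y*y/1000),Z]
P=dict(pinC=B(0,60,.03),pinH=B(0,-60,.03),pA=B(-50,80,.025),pB=B(-50,-80,.025))
w=cv2.imread(f'pics/{n}.png');h=cv2.cvtColor(w,cv2.COLOR_BGR2HSV)
for k,X in P.items():
    u,v=proj(p,[X])[0];print(k,round(u,1),round(v,1))
    u,v=int(round(u)),int(round(v));print(h[max(v-14,0):v+15:2,max(u-14,0):u+15:2,1 if 'pin' in k else 2])
E
python3 chk.py w9
```

```text
[ 0.5793 -0.1253  0.1093] [ 1.480e-02  9.999e-01 -0.000e+00 -2.000e-04] 22.5667 j [-0.2   0.37  0.39  1.87 -0.17  0.93  1.8 ] F [0.  0.2 0.2] 0.0005379401970404839
pinC 340.2 206.2
[[121 119 121 119 120 120 122 122 123 121 119 124 121 122 126]
 [124 126 122 125 123 126 126 126 129 127 123 124 126 122 124]
 [126 126 125 129 127 126 128 130 126 125 127 128 125 128 127]
 [128 128 129 127 130 128 129 125 126 127 126 125 128 124 126]
 [132 137 131 132 134 133 119 116 133 132 132 132 130 133 129]
 [122 123 122 125 128  76  42  41  67 136 131 130 129 132 131]
 [126 124 126 126  98  40  48  39  43  94 129 124 124 126 125]
 [132 132 130 129 102  46  36  20  25  91 134 128 129 126 131]
 [136 135 139 139 128  79  37  20  28 112 133 131 136 134 136]
 [134 134 132 133 138 136 103  79 119 137 132 134 131 135 132]
 [122 119 120 120 121 124 135 141 133 126 129 129 128 127 126]
 [125 127 125 129 124 128 124 125 123 126 122 125 125 121 123]
 [132 133 132 135 131 133 131 130 134 132 129 132 132 127 126]
 [136 134 135 137 132 138 129 137 134 133 132 133 132 132 128]
 [126 126 124 126 123 120 123 127 133
[... 2211 characters left out ...]
2 214]
 [214 213 212 212 212 214 211 213 214 213 212 214 216 215 213]
 [214 210 213 211 213 214 215 213 212 213 212 214 214 214 212]
 [215 215 216 214 212 212 216 213 213 213 213 211 210 192 187]
 [213 211 213 215 213 213 214 214 204 162 144 142 140 141 140]
 [213 214 213 212 214 213 214 209 204 200 200 199 199 200 204]
 [211 213 213 213 212 212 214 215 213 216 213 212 214 212 214]
 [212 213 212 212 215 212 212 215 215 212 212 213 212 213 215]
 [214 213 212 212 215 214 216 214 214 214 213 217 213 215 215]
 [213 212 215 212 212 214 212 213 215 214 213 215 215 214 212]
 [213 214 214 214 211 214 214 214 213 214 213 213 215 211 213]
 [213 214 214 213 214 213 214 212 214 214 213 213 214 218 213]]
```

Plate seated: the pins fill both holes and the corners are where predicted. Now around behind the bar.

Request:
jog_arm([
  [23.4,-22.2,0,0,0,0,255],
  [23.4,-22.2,0,0,0,0,255],
  [23.4,-22.2,0,0,0,0,255],
  [23.4,-22.2,0,0,0,0,255],
  [23.4,-22.2,0,0,0,0,255],
  [23.4,-22.2,0,0,0,0,255],
  [23.4,-22.2,0,0,0,0,255],
  [23.4,-22.2,0,0,0,0,255],
  [0,0,0,0,0,0,255],
  [0,0,0,0,0,0,255],
])

```text
time_s: 23.5
tcp_pos: [0.386, -0.2984, 0.1098]
tcp_rot: [0.016, 1.0, -0.0, 0.0]
contact_force: [1.6, 0.4, -1.0]
opening: 0.0002
gripper_force: 0.0
```

```bash
python3 look.py w10; python3 - <<'E'
from h import *
from plant import robot
p=robot.camera_params('top');t=cv2.imread('pics/w10t.png')
h=cv2.cvtColor(cv2.imread('pics/w5t.png'),cv2.COLOR_BGR2HSV)
m=((h[...,1]<40)&(h[...,2]>185)).astype('u1')*255; m[:,:335]=0;m[:,365:]=0;m[:192]=0;m[292:]=0
ys,xs=np.nonzero(m)
r=[(xs[(ys>=a)&(ys<a+10)].mean(),a+4.5) for a in range(200,280,10)]
X=cast(p,r,.069);print(X[:,:2].round(4).tolist());f=np.polyfit(X[:,0],X[:,1],1);print('bar phi',np.pi/2+np.arctan(f[0]), 'y at hinge',np.polyval(f,.5758))
w=cv2.imread('pics/w10.png')
E
```

```text
[ 0.386  -0.2984  0.1098] [ 1.630e-02  9.999e-01 -1.000e-04  3.000e-04] 23.5 j [ 0.09  0.2   0.5   2.1  -0.13  0.87  2.2 ] F [ 1.6  0.4 -1. ] 0.0001744412212486547
[[0.5581, -0.2497], [0.5293, -0.2508], [0.5008, -0.253], [0.4723, -0.2536], [0.4441, -0.2568], [0.4161, -0.2588], [0.3882, -0.2608], [0.3605, -0.2632]]
bar phi 1.640058486297464 y at hinge -0.24771893887155905
```

Request:
jog_arm([
  [0,0,25,0,0,0,255],
  [0,0,25,0,0,0,255],
  [0,0,22,0,0,0,255],
  [0,0,14,0,0,0,255],
  [0,0,3,0,0,0,255],
  [0,0,0,0,0,0,255],
  [3,11,0,0,0,0,255],
  [3,11,0,0,0,0,255],
  [0,11,0,0,0,0,255],
  [0,11,0,0,0,0,255],
])

```text
time_s: 24.43
tcp_pos: [0.3824, -0.2517, 0.0214]
tcp_rot: [0.015, 1.0, 0.0, 0.001]
contact_force: [-0.2, -1.3, -1.0]
opening: 0.0002
gripper_force: 0.2
```

Request:
jog_arm([
  [-0.5,13,0,0,0,0,255],
  [-0.5,13,0,0,0,0,255],
  [-0.5,13,0,0,0,0,255],
  [-3,13,0,0,0,0,255],
  [-3,12.5,0,0,0,0,255],
  [-3.4,12.5,0,0,0,0,255],
  [-5.5,12,0,0,0,0,255],
  [-5.5,11.5,0,0,0,0,255],
  [-5.5,11.5,0,0,0,0,255],
  [0,0,0,0,0,0,255],
])

```text
time_s: 25.27
tcp_pos: [0.4142, -0.1391, 0.0214]
tcp_rot: [0.013, 1.0, 0.0, 0.001]
contact_force: [-0.4, -0.3, 0.5]
opening: 0.0004
gripper_force: 0.0
```

Request:
jog_arm([
  [-7,10,0,0,0,0,255],
  [-7,10,0,0,0,0,255],
  [-7,10,0,0,0,0,255],
  [-9.7,8.6,0,0,0,0,255],
  [-9.7,8.6,0,0,0,0,255],
  [-9.7,8.6,0,0,0,0,255],
  [-11.2,6.6,0,0,0,0,255],
  [-11.2,6.6,0,0,0,0,255],
  [-11.2,6.5,0,0,0,0,255],
  [0,0,0,0,0,0,255],
])

```text
time_s: 26.1
tcp_pos: [0.5016, -0.0677, 0.0205]
tcp_rot: [0.014, 1.0, -0.0, 0.001]
contact_force: [0.6, 0.6, -0.3]
opening: 0.0006
gripper_force: 0.0
```

Request:
jog_arm([
  [-7.2,2.8,0,0,0,0,255],
  [-7.2,2.6,0,0,0,0,255],
  [-7.2,2.3,0,0,0,0,255],
  [-7.2,2.1,0,0,0,0,255],
  [-7.2,2,0,0,0,0,255],
  [-7.2,1.8,0,0,0,0,255],
  [0,0,0,0,0,0,255],
  [0,0,0,0,0,0,255],
  [0,0,0,0,0,0,255],
  [0,0,0,0,0,0,255],
])

```text
time_s: 26.93
tcp_pos: [0.5421, -0.0568, 0.0205]
tcp_rot: [0.015, 1.0, 0.0, -0.0]
contact_force: [0.0, -0.4, 0.1]
opening: 0.0003
gripper_force: 0.0
```

Request:
jog_arm([
  [-2,0.3,0,0,0,0,255],
  [-2,0.3,0,0,0,0,255],
  [-2,0.3,0,0,0,0,255],
  [-2,0.3,0,0,0,0,255],
  [-2,0.2,0,0,0,0,255],
  [-1.5,0,0,0,0,0,255],
  [-1.5,0,0,0,0,0,255],
  [0,0,0,0,0,0,255],
  [0,0,0,0,0,0,255],
  [0,0,0,0,0,0,255],
])

```text
time_s: 27.77
tcp_pos: [0.5555, -0.0556, 0.0204]
tcp_rot: [0.015, 1.0, 0.0, -0.0]
contact_force: [-1.6, 0.7, -0.4]
opening: 0.0005
gripper_force: 0.7
```

Request:
jog_arm([
  [-1,0,0,0,0,0,255],
  [-1,0,0,0,0,0,255],
  [-1,0,0,0,0,0,255],
  [-1,0,0,0,0,0,255],
  [-1,0,0,0,0,0,255],
  [0,0,0,0,0,0,255],
  [0,0,0,0,0,0,255],
  [0,0,0,0,0,0,255],
  [0,0,0,0,0,0,255],
  [0,0,0,0,0,0,255],
])

```text
time_s: 28.6
tcp_pos: [0.5606, -0.0559, 0.0206]
tcp_rot: [0.015, 1.0, -0.0, 0.0]
contact_force: [0.4, 0.3, 0.7]
opening: 0.0006
gripper_force: 0.0
```

Request:
jog_arm([
  [-1,0,0,0,0,0,255],
  [-1,0,0,0,0,0,255],
  [-1,0,0,0,0,0,255],
  [0,0,0,0,0,0,255],
  [0,0,0,0,0,0,255],
  [0,0,0,0,0,0,255],
  [0,0,0,0,0,0,255],
  [0,0,0,0,0,0,255],
  [0,0,0,0,0,0,255],
  [0,0,0,0,0,0,255],
])

```text
time_s: 29.43
tcp_pos: [0.5634, -0.0559, 0.0205]
tcp_rot: [0.015, 1.0, -0.0, -0.0]
contact_force: [-1.2, 0.5, -0.2]
opening: 0.0003
gripper_force: 0.5
```

Request:
jog_arm([
  [-0.5,0,0,0,0,0,255],
  [-0.5,0,0,0,0,0,255],
  [-0.5,0,0,0,0,0,255],
  [0,0,0,0,0,0,255],
  [0,0,0,0,0,0,255],
  [0,0,0,0,0,0,255],
  [0,0,0,0,0,0,255],
  [0,0,0,0,0,0,255],
  [0,0,0,0,0,0,255],
  [0,0,0,0,0,0,255],
])

```text
time_s: 30.27
tcp_pos: [0.5635, -0.0559, 0.0203]
tcp_rot: [0.015, 1.0, 0.0, -0.001]
contact_force: [-8.1, 1.4, 7.3]
opening: 0.0002
gripper_force: 4.6
```

Hard stop reached (8 N, no further travel). Back off, lift clear, and check.

Request:
jog_arm([
  [3,0,0,0,0,0,255],
  [10,0,0,0,0,0,255],
  [15,0,0,0,0,0,255],
  [15,0,-5,0,0,0,255],
  [0,0,-30,0,0,0,255],
  [0,0,-35,0,0,0,255],
  [0,0,-35,0,0,0,255],
  [0,0,-30,0,0,0,255],
  [0,0,0,0,0,0,255],
  [0,0,0,0,0,0,255],
])

```text
time_s: 31.1
tcp_pos: [0.5228, -0.0545, 0.1571]
tcp_rot: [0.015, 1.0, 0.001, 0.002]
contact_force: [-1.1, 1.1, -0.3]
opening: 0.0003
gripper_force: 0.0
```

Request:
jog_arm([
  [20,20,0,0,0,0,128],
  [20,30,0,0,0,0,128],
  [20,30,0,0,0,0,128],
  [10,30,0,0,0,0,128],
  [10,30,0,0,0,0,128],
  [0,30,0,0,0,0,128],
  [0,30,0,0,0,0,128],
  [0,30,0,0,0,0,128],
  [0,0,0,0,0,0,128],
  [0,0,0,0,0,0,128],
])

```text
time_s: 31.93
tcp_pos: [0.4479, 0.1784, 0.1542]
tcp_rot: [0.013, 1.0, -0.001, -0.001]
contact_force: [0.6, -0.8, 0.2]
opening: 0.0466
gripper_force: 0.0
```

```bash
python3 look.py w11; python3 - <<'E'
from h import *
from plant import robot
p=robot.camera_params('top');t=cv2.imread('pics/w11t.png');a=cv2.imread('pics/top0.png')
h=cv2.cvtColor(t,cv2.COLOR_BGR2HSV)
m=((h[...,1]<45)&(h[...,2]>185)).astype('u1'); m[:185]=0;m[212:]=0;m[:,:255]=0;m[:,360:]=0
ys,xs=np.nonzero(m);print(len(xs),xs.min(),xs.max())
r=[(c+4.5,ys[(xs>=c)&(xs<c+10)].mean()) for c in range(270,340,10)]
X=cast(p,r,.069);print(X[:,:2].round(4).tolist());f=np.polyfit(X[:,1],X[:,0],1);print('bar dx/dy',f[0],'bed .0245..0.027; keeper~',-(f[0]-.026))
for n,(x0,y0,x1,y1) in dict(cup=(380,205,422,245),bottle=(225,178,250,206),spare=(125,165,190,210)).items():
    A=a[y0:y1,x0:x1];r=cv2.matchTemplate(t[y0-6:y1+6,x0-6:x1+6],A,cv2.TM_CCOEFF_NORMED);print(n,r.max().round(3),np.array(cv2.minMaxLoc(r)[3])-6)
hp=cv2.cvtColor(t,cv2.COLOR_BGR2HSV);rib=((hp[...,1]>110)&(hp[...,0]<14)&(hp[...,2]<190)).astype('u1');rib[:,:260]=0;rib[:,345:]=0
ys,xs=np.nonzero(rib[160:230]);print('rib px',len(xs),xs.mean() if len(xs) else 0,ys.mean()+160 if len(xs) else 0,'expected',proj(p,[[.5791,-.1255,.049]]))
E
```

```text
[0.4479 0.1784 0.1542] [ 1.340e-02  9.999e-01 -5.000e-04 -8.000e-04] 31.9333 j [-0.73  0.12  0.24  2.05 -0.04  0.97  1.07] F [ 0.6 -0.8  0.2] 0.0466117563871272
554 255 357
[[0.5815, -0.0418], [0.5806, -0.0706], [0.58, -0.0993], [0.5793, -0.128], [0.5787, -0.1566], [0.577, -0.1853], [0.5767, -0.214]]
bar dx/dy 0.028541268013874667 bed .0245..0.027; keeper~ -0.002541268013874668
cup 0.999 [0 0]
bottle 0.996 [0 0]
spare 0.621 [0 0]
rib px 42 303.2857142857143 196.61904761904762 expected [[303.24350871 197.81163537]]
```

```bash
python3 - <<'E'
from h import *
from plant import robot
pt=robot.camera_params('top')
c4=lambda x,y:((x+.5)/4-.5+120,(y+.5)/4-.5+155)
X=cast(pt,[c4(105,125),c4(195,135)],.01);p=np.load('w11.npy',allow_pickle=True).item();print('spare holes expected in wrist',proj(p,X).round(1).tolist())
E
python3 holes.py w11 | awk '/hole/ && $2>35'; python3 holes.py w11t|head -12
```

```text
spare holes expected in wrist [[411.8, 313.6], [361.2, 311.0]]
hole 14 (293.0, 219.0)
hole 24 (270.4, 206.6)
hole 18 (168.6, 188.4)
```

One spare-plate hole is visible at (168.6,188.4), its original pixel, and the rest is hidden by the arm. The cup, bottle, seated plate and shut bar all check out.

```bash
python3 -c "
from plant import robot
print(robot.sign_off())"
```

```text
the job is handed in; nothing more can be done
None
```

The press is ready and handed in at about 32 s: the plate lies flush on its pins, the keeper bar is against its stop in the catch (measured angle within about 0.003 rad of shut), the cup, bottle and spare plate stand where they were (the spare only partly visible in the last check), and the gripper is clear of everything.

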